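# Pointing check of the beam path, then press laser enable

## Robot

A 6-joint arm with a two-finger parallel gripper is mounted at the origin on a cart in front of the work surface, level with it; the furniture and walls round the work are solid. World frame = base frame: x ahead of the robot, y to its left, z up, the work surface at z = 0. Lengths are in m, angles in rad, forces in N, time in s.
With the tool pointing down it reaches from about 0.425 to 0.95 m from the base axis. Payload 3.5 kg.
Tool frame: the origin (TCP) lies on the centre line of the jaws, within the pads' length; the fingertips stand 8 mm ahead of it and the grasp point (between the pads) lies 11 mm behind it; z points along the fingers, y is the line along which they close (so a half turn about z gives the same grasp; the last joint's range is limited). The gripper opens to 85 mm and grips with 20 to 120 N. Pads are 22 mm wide; open, the fingers measure 114 mm over their backs; the gripper's body (76 mm by 85 mm) begins 54 mm behind the grasp point. The pads swing forward as they close: fully open they stand 13 mm farther back than shut.
Start: joints at [0.989, 0.286, 1.577, -0, 1.279, -0.15], TCP at [0.282, 0.613, 0.239] pointing down, gripper open.
Joint ranges: [-2.77, 2.77], [-0.9, 2.22], [0.21, 2.48], [-1.53, 4.67], [0.24, 2.81], [-2.84, 2.84]. Speed limits (rad/s): [2.79, 2.79, 3.14, 3.14, 3.14, 3.14].

## Interface

Orientations are given as a unit quaternion [x, y, z, w].
In Python, from plant import ctrl gives the robot as it stands. The module is installed in compiled form; this text tells all that it offers.
- The arm moves only by the tool send_rows, never from a script. Its argument "steps" is a list of rows, each a list of 5 numbers: the shift along the tool's x, y, z in m, then the turn about the tool's z in degrees, then the opening, from -1 (shut) to 1 (fully open). A call has 1 to 12 rows; each row is the pose to reach, as a shift and turn from the pose commanded when the call began, along the tool's axes at that moment; what a row does not reach only later rows make up. A row lasts 1/10 s, in which the tool goes at most 50 mm and 8.59 degrees, less where a joint would pass 70% of its speed; a pose out of reach is approached as far as the arm can. A call with a gripper value outside its range is refused whole. The fingers move at their own pace and stop on an object; "squeeze" is the grip in N (left out, the last holds). Time passes only in rows, so rows that repeat a pose let the fingers close. It gives the time, the measured TCP pose, the force, the opening and the grip force at its end, in the units of the state.
- ctrl.get_state(): the state, without advancing time (a new reading comes with each control period).
- ctrl.read_camera(name): name is "scene" or "top"; returns the picture (420x560x3 uint8, red, green, blue); there is no depth.
- ctrl.calibration(name): a dict with "intrinsics" (3x3 intrinsics, pixels), "extrinsics" (4x4, takes a point from world to camera coordinates). Camera axes: x right, y up, looking along -z (the intrinsics and any distortion apply to the point x, -y, -z); pixel columns grow to the right and rows downward; lengths in m; the calibration is good to about 2 mm. A picture is of the moment at which its call begins. calibration takes no time and is no camera call.
- ctrl.sign_off(): hands the job in; it is judged then, once.
The state is a dict: "time": time; "qpos": joint angles; "dq": joint speeds; "joint_efforts": joint torques, N m; "eef_pos": TCP position; "tcp_rot": TCP orientation; "contact_force": force on the tool from outside, world axes, zero at the start; "wrist_torque": the same for the moment, N m; "opening": opening from 0.0 (shut) to 1.0 (fully open); "finger_force": force on a finger pad.
Only numpy, scipy, OpenCV 4.12 (cv2) and the standard library are available. Lean on these libraries where they do the work, as an engineer would, in place of code of your own. Each camera call takes 0.05 s, during which the arm holds its last target. There are 200 camera calls.

## Task

Do the pointing check before the laser is enabled: point down at the mirror mount with the fingertips just above its middle, about two or three centimetres clear, and stay there for two seconds; then point at the round power sensor head in the same way for two seconds. After that press the red button on the yellow box fully down, let it come up again and draw back clear of it. Do not touch the mirror mount or the sensor, and leave the other loose things where they are.

Things in the scene. Friction and masses are not known exactly. Their poses are not given: they have to be found in the camera images.
- mirror_top (a point): centre of the top of the mirror mount: a black square mount, 50 x 50 mm seen from above and 60 mm high, with a round silvery mirror on its upright front face and two small brass adjusters behind. The point lies 60 mm above the table. Loose, stands anywhere in front of the monitor to the left or right, turned by up to 40 degrees; x of the point points from the mirror face to the back, z up.
- sensor_top (a point): centre of the top face of the power sensor head: a flat black disc, 40 mm in diameter and 15 mm high, with a small round opening in the middle of its top, lying on its back. The point lies 15 mm above the table. Loose.
- enable_top (a point): centre of the top of the red push button, 28 mm in diameter, on the fixed yellow enable box (78 x 78 mm, 33 mm high); z up. The point lies 55 mm above the table while the button is up; the button stands 10 mm proud of its round black collar (44 mm wide, top 45 mm above the table).
- enable (a joint): travel of the red button in m: 0 when up, 0.006 when fully down. A spring pushes it up; it takes about 5 N to hold it fully down.
- monitor: wide monitor that stands behind the work, fixed and solid; origin at the table under its foot. Its upright screen lies about 0.08 m behind the origin (away from the robot), reaches 0.3 m to either side and from 0.06 to 0.42 m above the table: cross from side to side well in front of it.
- mirror: the mirror mount itself; origin at the centre of its underside, z up.
- sensor: the power sensor head itself; origin at the centre of its underside, z up.
- amber_vial: bystander: amber glass vial with a black cap, 22 mm in diameter, 52 mm high, loose, standing among the task's things; origin at the centre of its underside.
- long_tube: bystander: black lens tube, 31 mm in diameter, 52 mm high, loose, standing near the front edge; origin at the centre of its underside.
- holder: bystander: black post holder with a thumb screw, 43 x 31 mm, 50 mm high, loose, standing at the right; origin at the centre of its underside.

How it is judged:
On the way, in this order (a step that is already met when the one before it is completed fails the run):
1. point at the mirror mount: fingertips above its middle, within 20 mm sideways and 3 to 46 mm over its top, for 1 s (horizontal distance between the grasp point and mirror_top below 0.02 m and z of the grasp point in the frame of mirror_top between 0.022 and 0.065 m), for 1 s.
2. point at the power sensor head: fingertips above its middle, within 20 mm sideways and 3 to 46 mm over its top, for 1 s (horizontal distance between the grasp point and sensor_top below 0.02 m and z of the grasp point in the frame of sensor_top between 0.022 and 0.065 m), for 1 s.
3. press the red button down (at least 4.5 of its 6 mm) (value of joint enable above 0.0045 m), for 0.05 s.
At the end, for the whole second after the job is handed in: The button is up again (within 1 mm) with the fingertips at least 20 mm clear of it; the mirror mount and the sensor stand upright within 5 mm of their start, and vial, lens tube and post holder within 10 mm (value of joint enable below 0.001 m and distance between the grasp point and enable_top above 0.04 m and distance of each of mirror, sensor from where it was at the start of the episode below 0.005 m and angle between each of mirror, sensor's own z axis and vertical below 0.1 rad and distance of each of amber_vial, long_tube, holder from where it was at the start of the episode below 0.01 m); the robot touches nothing.
It fails at once if the mirror mount is touched, shifted or lifted (contact force between any of the arm, the fingers and mirror above 0.3 N or distance of mirror from where it was at the start of the episode above 0.005 m).
It fails at once if the sensor head is touched, shifted or lifted (contact force between any of the arm, the fingers and sensor above 0.3 N or distance of sensor from where it was at the start of the episode above 0.005 m).
It fails at once if a bystander is moved more than 10 mm (distance of any of amber_vial, long_tube, holder from where it was at the start of the episode above 0.01 m).
It also fails if it takes over 59 s, if anything falls off the work surface, if the arm or the gripper's body presses on something with over 40 N, if the wrist force passes 120 N, or if a joint passes its speed limit or range.

## Working session

There is one attempt and no reset: what is moved stays moved. The work goes in short steps, Python scripts to look and compute and a tool call to move; the robot and the scene stay as the last step left them, time stands still between calls to the robot, and variables do not carry over. Pictures are saved under pics/ and viewed, at most 10 in all, crops included, and the job is handed in when it is done.

Besides the shell and the picture viewer there is one more tool, called after "Emit:" by a JSON object that holds its "api" and its "payload". send_rows: Moves the arm, as the interface text tells. Its arguments: {"type":"object","properties":{"steps":{"type":"array","items":{"type":"array","items":{"type":"number"}}},"squeeze":{"type":"number"}},"required":["steps"]}

```bash
mkdir -p pics; python3 - <<'E'
from plant import ctrl
import cv2
for n in("scene","top"):
    im=ctrl.read_camera(n); cv2.imwrite(f"pics/{n}0.png",cv2.resize(im[:,:,::-1],(800,600),interpolation=cv2.INTER_CUBIC))
    c=ctrl.calibration(n);print(n,c["intrinsics"],c["extrinsics"])
    print([k for k in c])
s=ctrl.get_state();print(s["time"],s["eef_pos"],s["tcp_rot"],s["opening"])
E
```

```text
scene [[456.05860062   0.         292.2068191 ]
 [  0.         456.05860062 217.06422644]
 [  0.           0.           1.        ]] [[-0.89831906 -0.43932027  0.00453598  0.45778282]
 [ 0.32454801 -0.65660389  0.68083766 -0.24557355]
 [-0.29612744  0.61308159  0.73242031 -1.21713521]
 [ 0.          0.          0.          1.        ]]
['intrinsics', 'extrinsics']
top [[402.34964745   0.         274.76569753]
 [  0.         402.34964745 206.06401292]
 [  0.           0.           1.        ]] [[ 0.06837153 -0.99764021  0.00627244 -0.07822731]
 [ 0.97187012  0.06802308  0.22548024 -0.51344747]
 [-0.22537482 -0.00932043  0.97422755 -1.366855  ]
 [ 0.          0.          0.          1.        ]]
['intrinsics', 'extrinsics']
0.1 [0.28213177 0.61257415 0.23806072] [ 2.14232223e-01  9.76782157e-01 -1.01097257e-03 -3.88819915e-04] 1.0052085626747758
```

View pics/scene0.png

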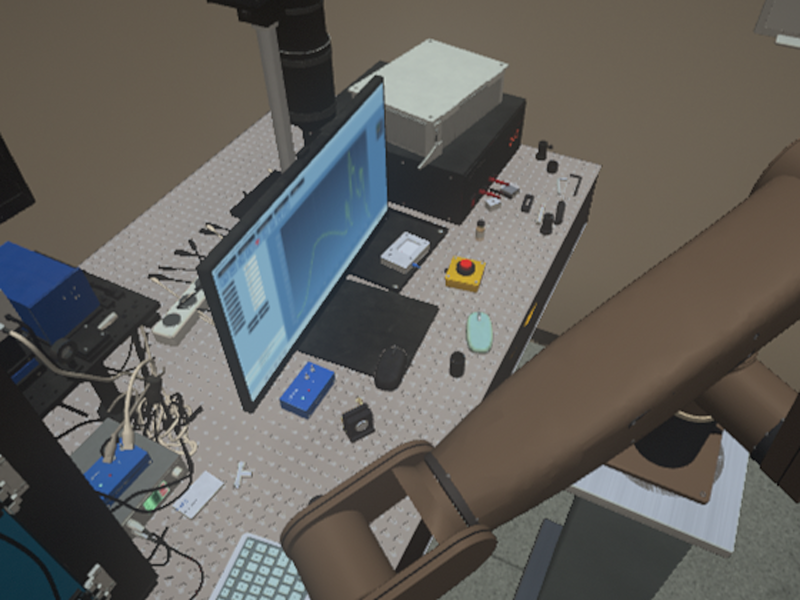

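View pics/top0.png

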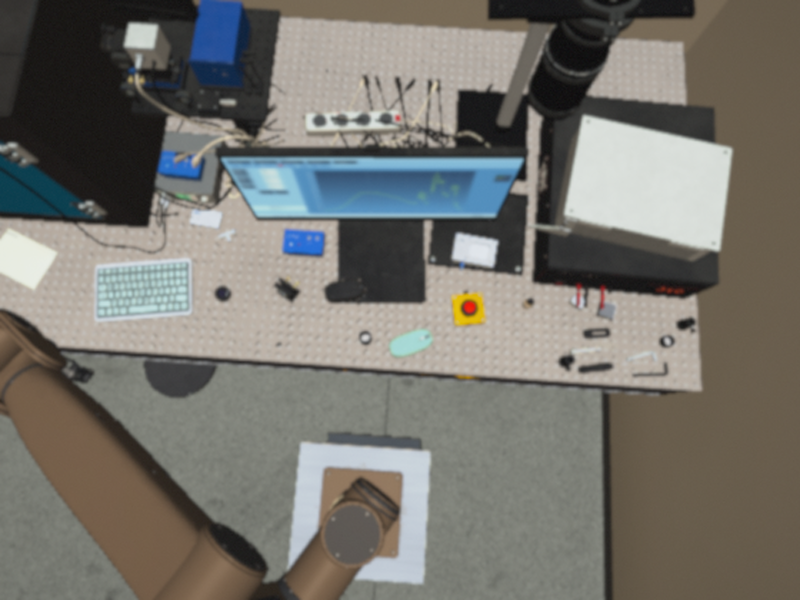

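Scene: mirror mount at about (358,420) and button at (465,266), with the sensor half hidden behind the arm. Top (800x600 scale): sensor at (222,294), mirror at (287,289), button at (470,308), vial at (528,302), lens tube at (365,338). Next I enlarge a crop.

```bash
python3 - <<'E'
import cv2
from plant import ctrl
im=ctrl.read_camera("top")[:,:,::-1]
a=im[180:255,130:230]; b=im[180:255,290:390]
cv2.imwrite("pics/top1.png",cv2.resize(a,(800,600),interpolation=cv2.INTER_CUBIC))
cv2.imwrite("pics/top2.png",cv2.resize(b,(800,600),interpolation=cv2.INTER_CUBIC))
im=ctrl.read_camera("scene")[:,:,::-1]
cv2.imwrite("pics/sc1.png",cv2.resize(im[262:367,195:335],(800,600),interpolation=cv2.INTER_CUBIC))
E
```

```text
(no output)
```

View pics/top1.png

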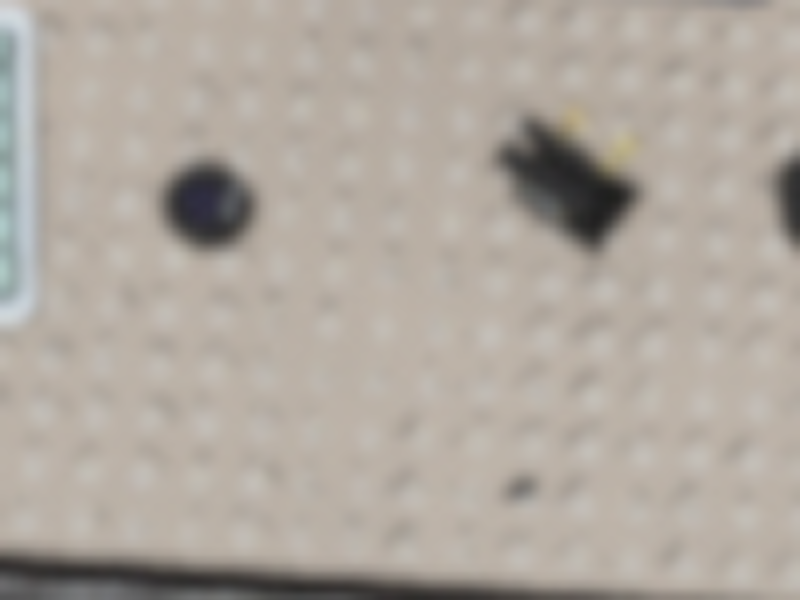

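View pics/top2.png

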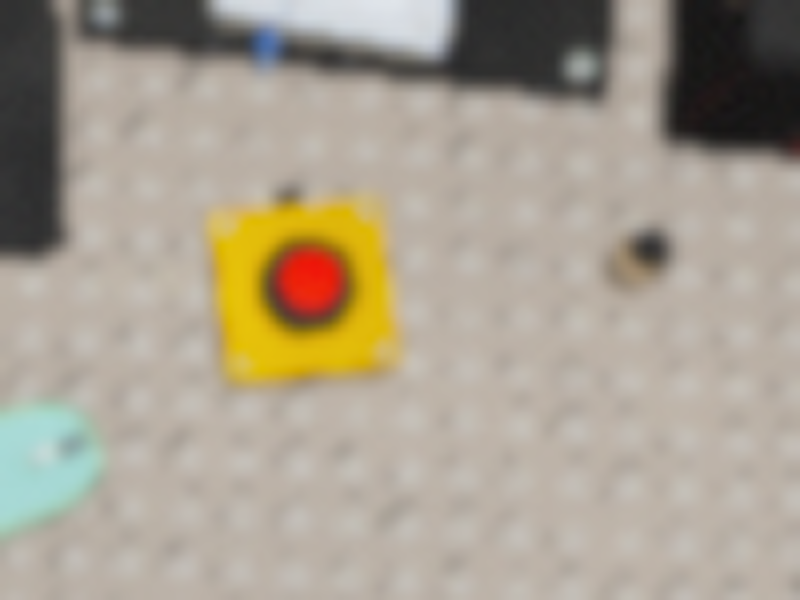

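View pics/sc1.png

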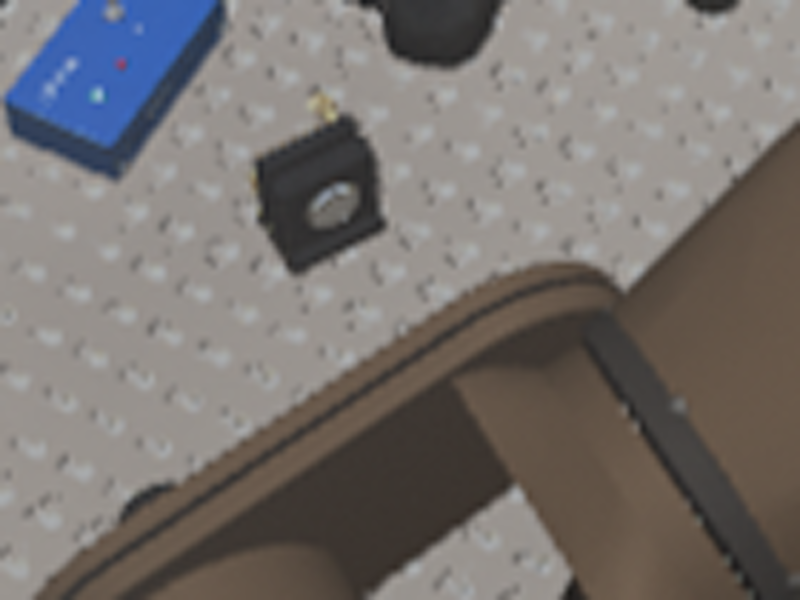

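The top crops show the sensor disc at (209,203) in the first crop. The mirror mount spans (500,115) to (640,250) with the brass adjusters at its upper right. In the second crop the red button is at (309,284). I'll work out positions and check them with an overlay.

```bash
cat > h.py <<'E'
import numpy as np, cv2
from plant import ctrl
def cal(n):
    c=ctrl.calibration(n); return np.array(c["intrinsics"]),np.array(c["extrinsics"])
def proj(n,p):
    K,E=cal(n); q=np.atleast_2d(p)@E[:3,:3].T+E[:3,3]; q=q*[1,-1,-1]; u=q@K.T
    return u[:,:2]/u[:,2:]
def back(n,uv,z):
    K,E=cal(n); d=np.linalg.inv(K)@[uv[0],uv[1],1]*[1,-1,-1]; R=E[:3,:3]; C=-R.T@E[:3,3]; d=R.T@d
    return C+d*(z-C[2])/d[2]
def box(x,y,yaw,w=.05,d=.05,h=.06):
    c,s=np.cos(yaw),np.sin(yaw)
    return np.array([[x+c*a*d/2-s*b*w/2,y+s*a*d/2+c*b*w/2,z] for z in(0,h) for a,b in((-1,-1),(-1,1),(1,1),(1,-1))])
E
python3 - <<'E'
from h import *
f=lambda u,v,ox,oy:((u+.5)/8-.5+ox,(v+.5)/8-.5+oy)
print("sensor",back("top",f(209,203,130,180),.012))
print("button",back("top",f(309,284,290,180),.055))
print("vial",back("top",f(638,258,290,180),.03))
print("tube",back("top",(365*.7,338*.7),.03),"mouse/tube scene",back("scene",(457*.7,364*.7),.03),"btn scene",back("scene",(466*.7,266*.7),.055))
for z in(0.06,): print([back("top",f(*p,130,180),z).round(3) for p in((500,150),(530,115),(640,190),(600,250))])
x,y=back("top",f(575,175,130,180),.06)[:2];yaw=np.radians(-36)
print(x,y)
ims=[]
for n,(ox,oy,w,h) in dict(top=(175,180,60,45),scene=(230,270,40,60)).items():
    im=ctrl.read_camera(n)[:,:,::-1][oy:oy+h,ox:ox+w]
    s=600//h if n=="scene" else 400//w*1; im=cv2.resize(im,None,fx=s,fy=s,interpolation=cv2.INTER_CUBIC)
    p=((proj(n,box(x,y,yaw))-[ox,oy]+.5)*s).astype(int)
    cv2.polylines(im,[p[:4]],True,(0,255,0),1);cv2.polylines(im,[p[4:]],True,(0,0,255),1)
    for i in range(4): cv2.line(im,p[i].tolist(),p[i+4].tolist(),(255,0,0),1)
    cv2.circle(im,p[4].tolist(),4,(0,255,255),1);ims.append(cv2.copyMakeBorder(im,0,600-im.shape[0],0,0,0))
cv2.imwrite("pics/ov.png",np.hstack(ims)[:,:800])
E
```

```text
sensor [0.50227448 0.39277224 0.012     ]
button [ 0.49911931 -0.23332349  0.055     ]
vial [ 0.5268898  -0.38430897  0.03      ]
tube [0.40840352 0.0183926  0.03      ] mouse/tube scene [0.4100727  0.02386338 0.03      ] btn scene [ 0.49716537 -0.22171805  0.055     ]
[array([0.525, 0.252, 0.06 ]), array([0.542, 0.241, 0.06 ]), array([0.511, 0.189, 0.06 ]), array([0.483, 0.203, 0.06 ])]
0.5160129554863311 0.21796529037200196
```

View pics/ov.png

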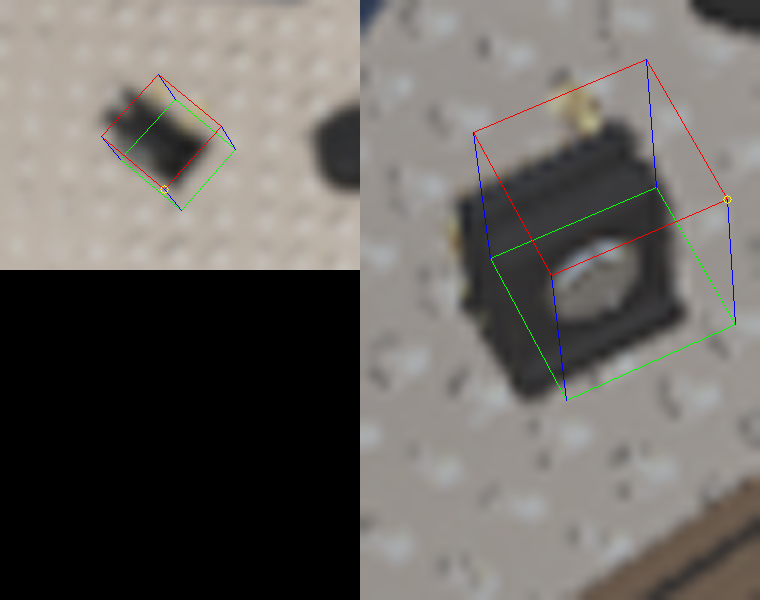

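The box model sits too near the robot: the real front bottom edge in the overlay runs from (530,400) to (685,315). The black body is shallower than 50 mm, with brass adjusters behind. I'll refine from corner pixels.

```bash
python3 - <<'E'
from h import *
S=lambda u,v:(230+(u-360)/10-.5,270+v/10-.5)
T=lambda u,v:(175+u/6-.5,180+v/6-.5)
r=lambda n,p,z:back(n,p,z).round(3)[:2]
print("scene front bottom",r("scene",S(530,400),0),r("scene",S(685,315),0))
print("scene rear-left bottom",r("scene",S(470,300),0))
print("scene rear top",r("scene",S(462,200),.06),r("scene",S(630,125),.06))
print("scene front top",r("scene",S(515,275),.06),r("scene",S(675,195),.06))
print("brass scene z.05",r("scene",S(565,95),.05), "mirror c z.03",r("scene",S(595,280),.03))
print("top front-right bottom",r("top",T(178,187),0),"top rear top",r("top",T(125,85),.06),r("top",T(207,140),.06),"front-left top",r("top",T(103,118),.06))
x,y,yaw=.537,.222,np.radians(-36)
ims=[]
for n,(ox,oy,w,h) in dict(top=(180,185,40,40),scene=(230,270,40,60)).items():
    im=ctrl.read_camera(n)[:,:,::-1][oy:oy+h,ox:ox+w]
    s=10; im=cv2.resize(im,None,fx=s,fy=s,interpolation=cv2.INTER_CUBIC)
    im=cv2.convertScaleAbs(im,alpha=1.8)
    p=((proj(n,box(x,y,yaw))-[ox,oy]+.5)*s).astype(int)
    cv2.polylines(im,[p[:4]],True,(0,255,0),1);cv2.polylines(im,[p[4:]],True,(0,0,255),1)
    for i in range(4): cv2.line(im,p[i].tolist(),p[i+4].tolist(),(255,0,0),1)
    ims.append(cv2.copyMakeBorder(im,0,600-im.shape[0],0,0,0))
cv2.imwrite("pics/ov2.png",np.hstack(ims)[:,:800])
E
```

```text
scene front bottom [0.519 0.257] [0.495 0.216]
scene rear-left bottom [0.549 0.237]
scene rear top [0.543 0.243] [0.515 0.203]
scene front top [0.519 0.257] [0.494 0.217]
brass scene z.05 [0.539 0.197] mirror c z.03 [0.511 0.233]
top front-right bottom [0.496 0.216] top rear top [0.543 0.243] [0.513 0.191] front-left top [0.522 0.253]
```

View pics/ov2.png

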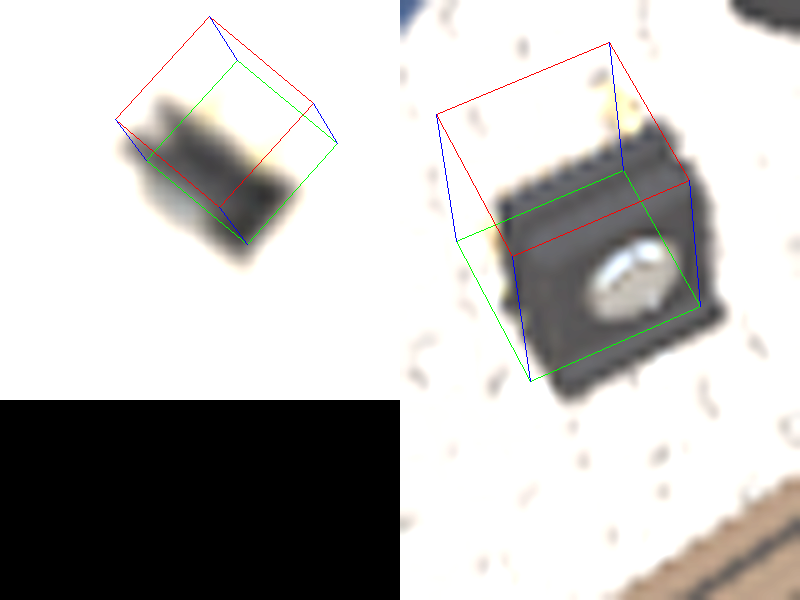

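Mirror mount at about (0.523, 0.226), sensor at (0.502, 0.393), button at (0.498, -0.228). I shut the jaws and go above the mirror mount.

Emit:
{"api": "send_rows", "payload": {"steps": [[-0.01,-0.007,0,0,-1],[-0.038,-0.025,0,0,-1],[-0.076,-0.05,0,0,-1],[-0.114,-0.075,0,0,-1],[-0.152,-0.1,0,0,-1],[-0.19,-0.125,0,0,-1],[-0.229,-0.15,0,0,-1],[-0.267,-0.175,0.01,0,-1],[-0.305,-0.2,0.02,0,-1],[-0.343,-0.225,0.03,0,-1],[-0.37,-0.243,0.045,0,-1],[-0.381,-0.25,0.05,0,-1]]}}

```text
time: 1.6
eef_pos: [0.5243, 0.2231, 0.1878]
tcp_rot: [0.216, 0.976, -0.001, -0.001]
contact_force: [0.2, -0.2, -0.2]
opening: -0.0
finger_force: 0.0
```

Emit:
{"api": "send_rows", "payload": {"steps": [[0,0,0,0,-1],[0,0,0,0,-1],[0,0,0,0,-1]]}}

```text
time: 1.9
eef_pos: [0.5235, 0.2278, 0.1902]
tcp_rot: [0.213, 0.977, 0.0, 0.0]
contact_force: [-0.2, 0.0, 0.1]
opening: -0.002
finger_force: 0.0
```

```bash
python3 - <<'E'
from h import *
a=ctrl.read_camera("scene")[:,:,::-1];b=ctrl.read_camera("top")[:,:,::-1]
s=ctrl.get_state();print(s["time"],s["eef_pos"],s["tcp_rot"],s["opening"],s["contact_force"])
cv2.imwrite("pics/m1.png",np.hstack([cv2.resize(a[190:340,180:280],(400,600),interpolation=cv2.INTER_CUBIC),cv2.resize(b[130:250,160:240],(400,600),interpolation=cv2.INTER_CUBIC)]))
E
```

```text
2.0 [0.52353163 0.22786724 0.19015348] [2.13219716e-01 9.77004062e-01 3.59319447e-04 5.35026020e-04] -0.0013991203673339766 [-0.57002283  0.63021814 -0.9271698 ]
```

View pics/m1.png

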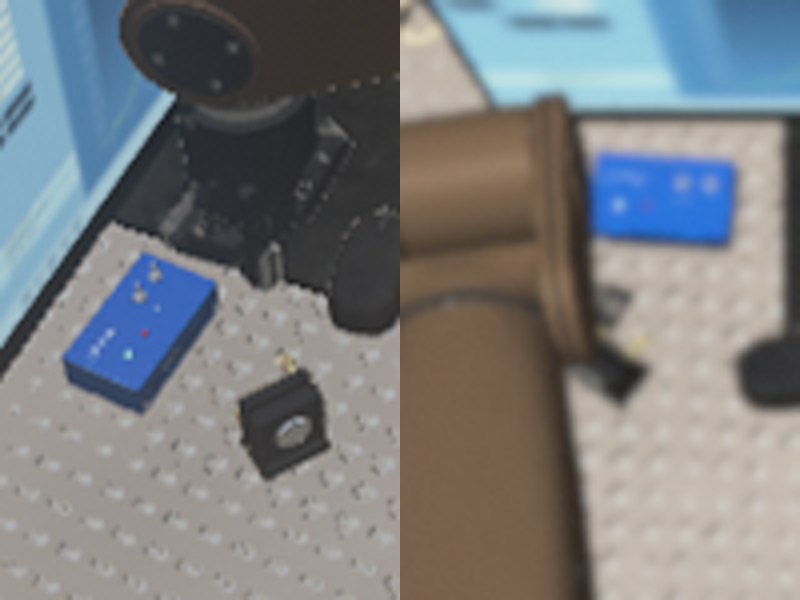

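The left (scene) half shows the shut fingertips at crop (265,280), above the mirror mount with nothing touched. I descend 0.097 m and hold for over 2 s.

Emit:
{"api": "send_rows", "payload": {"steps": [[0,0,0.015,0,-1],[0,0,0.035,0,-1],[0,0,0.055,0,-1],[0,0,0.072,0,-1],[0,0,0.085,0,-1],[0,0,0.092,0,-1],[0,0,0.097,0,-1],[0,0,0.097,0,-1],[0,0,0.097,0,-1],[0,0,0.097,0,-1],[0,0,0.097,0,-1],[0,0,0.097,0,-1]]}}

```text
time: 3.2
eef_pos: [0.5242, 0.2266, 0.0929]
tcp_rot: [0.214, 0.977, 0.0, 0.0]
contact_force: [-1.5, 0.9, -0.2]
opening: 0.002
finger_force: 0.0
```

```bash
python3 - <<'E'
from h import *
a=ctrl.read_camera("scene")[:,:,::-1]
s=ctrl.get_state();p=s["eef_pos"];print(s["time"],p,s["contact_force"])
a=cv2.resize(a[230:330,190:290],(600,600),interpolation=cv2.INTER_CUBIC)
a=cv2.convertScaleAbs(a,alpha=1.6)
t=((proj("scene",[p[0],p[1],p[2]-.008])[0]-[190,230]+.5)*6).astype(int).tolist()
cv2.circle(a,t,5,(0,0,255),1)
cv2.imwrite("pics/m2.png",a)
E
```

```text
3.25 [0.52407355 0.22657355 0.09272776] [ 0.35986361 -0.2821972  -0.07622426]
```

View pics/m2.png

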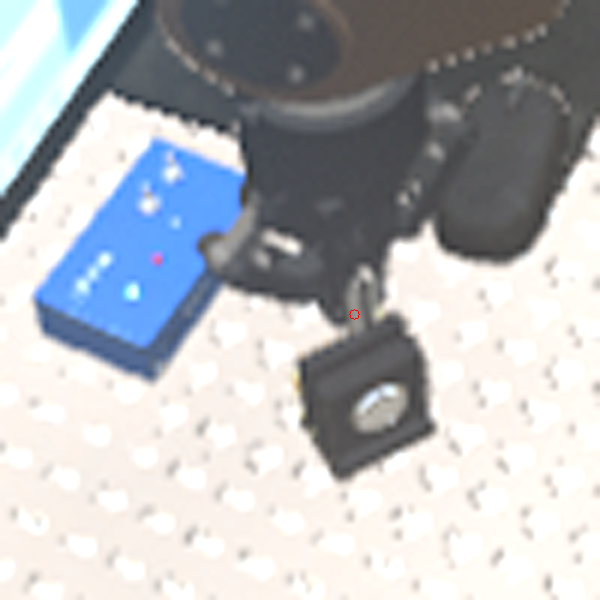

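The fingertips at (358,325) are just above the mount's top centre and agree with the projected tip at (354,314). I hold here, then rise, cross to the sensor and descend.

Emit:
{"api": "send_rows", "payload": {"steps": [[0,0,0,0,-1],[0,0,0,0,-1],[0,0,0,0,-1],[0,0,0,0,-1],[0,0,0,0,-1],[0,0,0,0,-1],[0,0,0,0,-1],[0,0,0,0,-1],[0,0,0,0,-1],[0,0,0,0,-1],[0,0,0,0,-1],[0,0,0,0,-1]]}}

```text
time: 4.45
eef_pos: [0.5238, 0.2265, 0.0923]
tcp_rot: [0.214, 0.977, -0.0, -0.0]
contact_force: [-0.3, -0.2, 0.5]
opening: -0.001
finger_force: 0.0
```

Emit:
{"api": "send_rows", "payload": {"steps": [[0,0,0,0,-1],[0,0,0,0,-1],[0,0,0,0,-1],[0,0,0,0,-1],[0,0,0,0,-1],[0,0,0,0,-1],[0,0,-0.02,0,-1],[0,0,-0.04,0,-1],[0,0,-0.055,0,-1],[0,0,-0.06,0,-1]]}}

```text
time: 5.45
eef_pos: [0.525, 0.2268, 0.1546]
tcp_rot: [0.214, 0.977, 0.001, 0.002]
contact_force: [0.6, 0.1, 0.1]
opening: -0.005
finger_force: 0.0
```

Emit:
{"api": "send_rows", "payload": {"steps": [[0.007,0.011,0,0,-1],[0.022,0.035,0,0,-1],[0.038,0.06,0,0,-1],[0.054,0.085,0,0,-1],[0.07,0.11,0,0,-1],[0.083,0.131,0,0,-1],[0.09,0.142,0,0,-1],[0.09,0.142,0,0,-1],[0.09,0.142,0,0,-1],[0.09,0.142,0,0,-1]]}}

```text
time: 6.45
eef_pos: [0.5016, 0.3922, 0.1519]
tcp_rot: [0.215, 0.977, -0.0, -0.0]
contact_force: [0.1, -0.0, -0.0]
opening: -0.003
finger_force: 0.0
```

Emit:
{"api": "send_rows", "payload": {"steps": [[0,0,0.015,0,-1],[0,0,0.035,0,-1],[0,0,0.055,0,-1],[0,0,0.072,0,-1],[0,0,0.087,0,-1],[0,0,0.097,0,-1],[0,0,0.103,0,-1],[0,0,0.105,0,-1],[0,0,0.105,0,-1],[0,0,0.105,0,-1]]}}

```text
time: 7.45
eef_pos: [0.5021, 0.3936, 0.0482]
tcp_rot: [0.214, 0.977, 0.001, 0.001]
contact_force: [-0.3, 0.6, -0.4]
opening: 0.001
finger_force: 0.0
```

```bash
python3 - <<'E'
from h import *
a=ctrl.read_camera("scene")[:,:,::-1]
s=ctrl.get_state();p=s["eef_pos"];print(s["time"],p,s["contact_force"],s["tcp_rot"])
a=cv2.resize(a[270:420,150:300],(600,600),interpolation=cv2.INTER_CUBIC)
a=cv2.convertScaleAbs(a,alpha=1.6)
cv2.imwrite("pics/s1.png",a)
E
```

```text
7.5 [0.5021264  0.39357683 0.0483094 ] [ 0.27252951 -0.08688433 -0.14414465] [2.14176774e-01 9.76794517e-01 5.86490394e-04 6.60620729e-04]
```

View pics/s1.png

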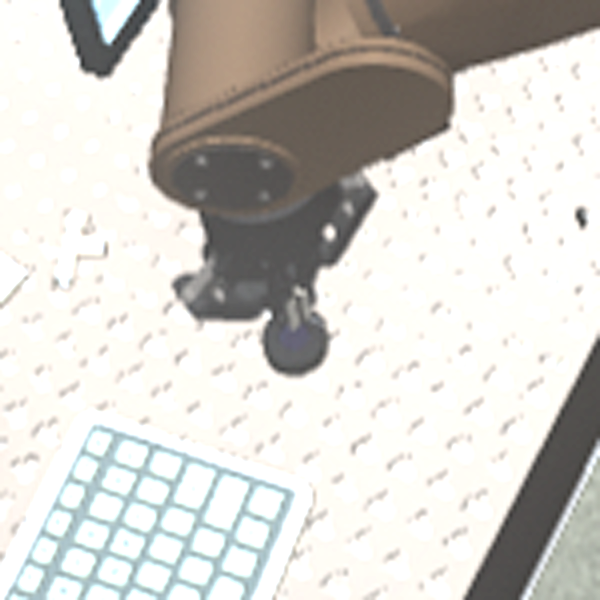

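The fingertips at (298,312) are over the disc centred at (296,342), consistent with 25 mm clearance. I hold, raise, and refine the button position from the red centroid in both cameras.

Emit:
{"api": "send_rows", "payload": {"steps": [[0,0,0,0,-1],[0,0,0,0,-1],[0,0,0,0,-1],[0,0,0,0,-1],[0,0,0,0,-1],[0,0,0,0,-1],[0,0,0,0,-1],[0,0,0,0,-1],[0,0,0,0,-1],[0,0,0,0,-1],[0,0,0,0,-1],[0,0,0,0,-1]]}}

```text
time: 8.7
eef_pos: [0.5015, 0.3932, 0.0473]
tcp_rot: [0.214, 0.977, -0.0, 0.0]
contact_force: [-0.6, -0.4, 0.3]
opening: 0.0
finger_force: 0.0
```

Emit:
{"api": "send_rows", "payload": {"steps": [[0,0,0,0,-1],[0,0,0,0,-1],[0,0,0,0,-1],[0,0,0,0,-1],[0,0,0,0,-1],[0,0,0,0,-1],[0,0,-0.02,0,-1],[0,0,-0.05,0,-1],[0,0,-0.08,0,-1],[0,0,-0.11,0,-1],[0,0,-0.125,0,-1],[0,0,-0.13,0,-1]]}}

```text
time: 9.9
eef_pos: [0.5025, 0.3937, 0.1797]
tcp_rot: [0.214, 0.977, 0.001, 0.002]
contact_force: [-0.4, -0.3, -0.4]
opening: 0.006
finger_force: 0.0
```

```bash
python3 - <<'E'
from h import *
for n in("scene","top"):
    im=ctrl.read_camera(n).astype(int)
    g=proj(n,[.498,-.228,.05])[0]
    m=(im[...,0]>130)&(im[...,1]<70)&(im[...,2]<70)
    v,u=np.nonzero(m); k=np.hypot(u-g[0],v-g[1])<15; c=(u[k].mean(),v[k].mean())
    print(n,k.sum(),c,back(n,c,.052))
s=ctrl.get_state();print(s["time"],s["eef_pos"],s["tcp_rot"])
E
```

```text
scene 0 (np.float64(nan), np.float64(nan)) [nan nan nan]
top 60 (np.float64(328.26666666666665), np.float64(214.86666666666667)) [ 0.50050008 -0.23395873  0.052     ]
10.0 [0.50150524 0.39313862 0.17721871] [2.14245406e-01 9.76779863e-01 5.38507465e-05 5.79217815e-05]<stdin>:6: RuntimeWarning: Mean of empty slice.
  ret = ret.dtype.type(ret / rcount)
```

```bash
python3 - <<'E'
from h import *
for n in("scene","top"):
    im=cv2.imread(f"pics/{n}0.png").astype(int)
    for th in (110,150,200):
        m=(im[...,2]>th)&(im[...,1]<80)&(im[...,0]<80)
        g=(proj(n,[.498,-.228,.05])[0]+.5)/.7-.5
        v,u=np.nonzero(m); k=np.hypot(u-g[0],v-g[1])<20
        c=(np.array([u[k].mean(),v[k].mean()])+.5)*.7-.5
        print(n,k.sum(),c,back(n,c,.052))
E
```

```text
scene 83 [325.72108434 184.42228916] [ 0.50293578 -0.23173954  0.052     ]
scene 67 [325.7261194 184.0858209] [ 0.50354743 -0.23320811  0.052     ]
scene 50 [325.826 183.628] [ 0.50411178 -0.23534316  0.052     ]
top 142 [328.18450704 214.84859155] [ 0.5005452  -0.23366531  0.052     ]
top 114 [328.42631579 214.41842105] [ 0.50216296 -0.23446173  0.052     ]
top 77 [328.39545455 214.38636364] [ 0.50227145 -0.23434798  0.052     ]
```

Button at (0.502, -0.234). I cross at z of about 0.18 in two halves.

Emit:
{"api": "send_rows", "payload": {"steps": [[-0.004,-0.009,0,0,-1],[-0.013,-0.028,0,0,-1],[-0.025,-0.054,0,0,-1],[-0.038,-0.083,0,0,-1],[-0.051,-0.111,0,0,-1],[-0.065,-0.141,0,0,-1],[-0.078,-0.169,0,0,-1],[-0.092,-0.2,0,0,-1],[-0.105,-0.228,0,0,-1],[-0.118,-0.256,0,0,-1],[-0.127,-0.276,0,0,-1],[-0.131,-0.285,0,0,-1]]}}

```text
time: 11.2
eef_pos: [0.4999, 0.0775, 0.1754]
tcp_rot: [0.215, 0.977, -0.0, -0.002]
contact_force: [0.2, 0.8, 0.0]
opening: 0.001
finger_force: 0.0
```

Emit:
{"api": "send_rows", "payload": {"steps": [[-0.004,-0.009,0,0,-1],[-0.013,-0.028,0,0,-1],[-0.025,-0.054,0,0,-1],[-0.038,-0.083,0,0,-1],[-0.051,-0.111,0,0,-1],[-0.065,-0.141,0,0,-1],[-0.078,-0.169,0,0,-1],[-0.092,-0.2,0,0,-1],[-0.105,-0.228,0,0,-1],[-0.118,-0.256,0,0,-1],[-0.127,-0.276,0,0,-1],[-0.131,-0.285,0,0,-1]]}}

```text
time: 12.4
eef_pos: [0.5008, -0.2354, 0.1767]
tcp_rot: [0.215, 0.977, 0.0, -0.0]
contact_force: [0.7, 0.3, 0.5]
opening: 0.001
finger_force: 0.0
```

Emit:
{"api": "send_rows", "payload": {"steps": [[0,0,0.02,0,-1],[0,0,0.04,0,-1],[0,0,0.06,0,-1],[0,0,0.075,0,-1],[0,0,0.085,0,-1],[0,0,0.09,0,-1],[0,0,0.09,0,-1],[0,0,0.09,0,-1],[0,0,0.09,0,-1]]}}

```text
time: 13.3
eef_pos: [0.5016, -0.2346, 0.0884]
tcp_rot: [0.214, 0.977, -0.0, 0.001]
contact_force: [-0.6, -0.5, -0.0]
opening: 0.002
finger_force: 0.0
```

```bash
python3 - <<'E'
from h import *
s=ctrl.get_state();print(s["time"],s["eef_pos"],s["tcp_rot"],s["contact_force"])
E
```

```text
13.3 [ 0.50160741 -0.23460634  0.08839833] [ 2.14220400e-01  9.76784825e-01 -3.97718008e-04  9.31238715e-04] [-0.59151182 -0.50441104 -0.02087149]
```

Emit:
{"api": "send_rows", "payload": {"steps": [[0,0,0.008,0,-1],[0,0,0.015,0,-1],[0,0,0.02,0,-1],[0,0,0.023,0,-1],[0,0,0.026,0,-1],[0,0,0.028,0,-1],[0,0,0.028,0,-1],[0,0,0.028,0,-1]]}}

```text
time: 14.1
eef_pos: [0.5008, -0.2341, 0.0596]
tcp_rot: [0.214, 0.977, 0.0, -0.0]
contact_force: [-2.4, 2.3, 3.9]
opening: -0.002
finger_force: 1.7
```

Contact with the spring at about 4 N. I press on to the stop.

Emit:
{"api": "send_rows", "payload": {"steps": [[0,0,0.002,0,-1],[0,0,0.004,0,-1],[0,0,0.005,0,-1],[0,0,0.005,0,-1],[0,0,0.005,0,-1]]}}

```text
time: 14.6
eef_pos: [0.5013, -0.2343, 0.0568]
tcp_rot: [0.214, 0.977, 0.0, -0.0]
contact_force: [-6.5, 4.5, 16.0]
opening: -0.0
finger_force: 8.1
```

At 16 N, well above the 5 N spring and with the tips at z = 0.049, the button is at its stop. I draw back up.

Emit:
{"api": "send_rows", "payload": {"steps": [[0,0,-0.003,0,-1],[0,0,-0.01,0,-1],[0,0,-0.025,0,-1],[0,0,-0.05,0,-1],[0,0,-0.08,0,-1],[0,0,-0.11,0,-1],[0,0,-0.125,0,-1],[0,0,-0.13,0,-1],[0,0,-0.13,0,-1],[0,0,-0.13,0,-1],[0,0,-0.13,0,-1]]}}

```text
time: 15.7
eef_pos: [0.5001, -0.2336, 0.1823]
tcp_rot: [0.214, 0.977, 0.001, -0.002]
contact_force: [0.7, -0.1, 0.4]
opening: -0.001
finger_force: 0.0
```

```bash
python3 - <<'E'
from plant import ctrl
s=ctrl.get_state();print(s["time"],s["eef_pos"],s["contact_force"])
if s["eef_pos"][2]>.15: print(ctrl.sign_off())
E
```

```text
15.7 [ 0.5000817  -0.23361634  0.18234462] [ 0.74219934 -0.10172167  0.38086312]
the job is handed in; nothing more can be done
None
```

I pointed at the mirror mount and then the sensor head for about 2 s each, about 25 mm clear, pressed the button to its stop (16 N), drew back about 12 cm and handed the job in at 15.7 s; no verdict came back, and I didn't check by camera that the button came back up.

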